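# Tap the die key tight

### The arm

A 6-joint arm with a two-finger parallel gripper is mounted at the origin on the work surface. World frame = base frame: x ahead of the robot, y to its left, z up, the work surface at z = 0. Lengths are in m, angles in rad, forces in N, time in s.
With the tool pointing down it reaches from about 0.375 to 0.825 m from the base axis. Payload 5.5 kg.
Tool frame: the origin (TCP) lies at the very end of the fingers, on their centre line; the grasp point (between the pads) lies 19 mm behind it; z points along the fingers, y is the direction in which the jaws open and shut (so a half turn about z gives the same grasp; the last joint's range is limited). The gripper opens to 85 mm and grips with 20 to 120 N. Pads are 22 mm wide; open, the fingers measure 114 mm over their backs; the gripper's body (76 mm by 85 mm) begins 54 mm behind the grasp point. The pads swing forward as they close: fully open they stand 13 mm farther back than shut.
Start: joints at [1.321, 0.314, -0.047, 1.21, 0, 1.571], TCP at [0.148, 0.581, 0.202] pointing down, gripper open.
Joint ranges: [-2.67, 2.67], [-0.69, 1.73], [-1.03, 1.25], [-2.08, 2.16], [-1.42, 1.45], [-3.14, 3.14]. Speed limits (rad/s): [2.39, 2.39, 3.01, 3.14, 3.14, 3.14].

### API

Orientations are given as a rotation vector (axis times angle).
In Python, from bench import get_obs, grab_frame, job_done, recognise, tip_of gives the robot as it stands.
- The arm moves only by the tool carry_out, never from a script. Its argument "increments" is a list of rows, each a list of 2 entries, a list of its own where there are three numbers: the shift along the tool's x, y, z in m, then the turn, a rotation vector about the tool's x, y, z in degrees. A call has 1 to 20 rows; each row shifts and turns the commanded pose from where the row before left it, along the tool's axes as they then stand; what a row does not reach is not made up. A row lasts 1/10 s, in which the tool goes at most 50 mm and 8.59 degrees, less where a joint would pass 70% of its speed; a pose out of reach is approached as far as the arm can. A call is refused whole if a number of a shift passes 0.05 or a number of a turn 8.59, either way. A call with a gripper value outside its range is refused whole. "hand" is the opening, from -1 (shut) to 1 (fully open), so that 0 is half open, set as the call begins (left out, the last holds). The fingers move at their own pace and stop on an object; "squeeze" is the grip in N (left out, the last holds). Time passes only in rows, so rows that do not move let the fingers close. It gives the time, the measured TCP pose, the force and the opening at its end, in the units of the state.
- get_obs(): the state, without advancing time (a new reading comes with each control period).
- grab_frame(name): name is "scene" or "top" or "wrist"; returns a dict with "pixels" (400x640x3 uint8, red, green, blue), "K" (3x3 intrinsics, pixels), "R" (3x3) and "t" (3): a world point X has camera coordinates R X + t. Camera axes: x right, y down, z forward; pixel columns grow to the right and rows downward; lengths in m; the calibration is good to about 2 mm. The wrist camera is an equidistant fisheye: a pixel r from the principal point sees the ray r / f radians off the axis. A picture is of the moment at which its call begins. There is no depth.
- job_done(): hands the job in, once; it reports no verdict.
Trained networks look in a picture, given as the dict that the camera call returned (one of the last four; its "shot" number tells which), for a name from the list of things; names that differ only in an ending like _2 or _b are one class to them, and where a whole thing is asked for, a point or a joint stands for the part that bears it (a point fixed in the world has none). Each returns a list of dicts, best first, with "p" (0 to 1); they miss things now and then, are a little off and sometimes report something else, mostly with a low value. They report only what shows in the picture. A call takes as long as a camera call. They do not tell look-alikes from the thing itself.
- recognise(picture, name): "rect" ([centre column, centre row, width, height] in pixels, round what is visible of it).
- tip_of(picture, name): "location" ([column, row] in pixels: a listed point, or the origin of a listed thing).
The state is a dict: "time": time; "joint_pos": joint angles; "dq": joint speeds; "effort": joint torques, N m; "eef_pos": TCP position; "orientation": TCP orientation; "ft_force": force on the tool from outside, world axes, zero at the start; "torque": the same for the moment, N m; "opening": finger opening in m.
Only numpy, scipy, OpenCV 4.12 (cv2) and the standard library are available. Lean on these libraries where they do the work, as an engineer would, in place of code of your own. Each camera call takes 0.05 s, during which the arm holds its last target.

### The job

The die in the bolster on the bench is held by a taper key that has only been started by hand. Take the hammer by its handle and drive the key in with at least three separate light taps on its end, drawing the hammer back a few centimetres after each, until a further tap no longer moves it and it sits tight; then lay the hammer down flat on the bench and let go. Do not hit hard, do not push the key with the gripper, and leave the other things where they are.

Things in the scene. Friction and masses are not known exactly. Their poses are not given: they have to be found in the camera images.
- bolster: the die bolster, a dark steel block bolted to the bench: base 170 (x) x 150 (y) x 32 mm high; on it two rails 20 mm high form a dovetail slot along its y axis, the die in it. The taper key lies between the die and the rail on the -x side and is driven along -y; the slot's mouth is 60 mm from the centre on +y. Origin: centre of the underside. It stands still during the job
- die: the forging die in the slot, a steel block 52 (x) x 110 (y) mm, its flat top 96 mm above the bench; a little loose until the key clamps it against the far rail (+x). Origin: centre of the underside of its foot, on the slot floor 32 mm above the bench
- key_end (a point): the centre of the key's flat struck end, 20 mm wide and 22 mm high, about 45 mm above the bench; axes as key (+y points out of this end, away from the slot). At the start it stands 65 to 85 mm out of the slot's mouth. How far it still goes before it binds differs from set-up to set-up, about 8 to 48 mm, and cannot be seen; tight, it still stands 35 to 65 mm out
- hammer_grip (a point): where to hold the hammer: on the handle, 42 mm from the middle of the head; the handle is here 22 mm wide (along y) and 18 mm high, its centre 15 mm above the bench as the hammer lies. Axes: x from handle to head, y from striking face to peen, z up
- hammer_face (a point): the centre of the hammer's flat striking face (28 x 28 mm); axes as hammer_grip, from which it lies 42 mm along x and -55 mm along y
- spare_key: a second taper key lying loose on the bench near the robot, a bystander; origin at the centre of its underside
- spare_die: a spare die with a half-round top, 52 x 110 mm, 70 mm high, standing on the bench, a bystander; origin at the centre of its underside
- chisel: cold chisel lying on the bench, 160 mm long, 16 mm thick, a bystander; origin at the underside
- tongs: smith's tongs lying on the bench, about 370 mm long, 13 mm thick, a bystander; origin under the rivet
- wire_brush: wire brush lying bristles down, 280 mm long, 40 mm high, a bystander; origin at the middle of its underside
- drift: round tapered drift lying on the bench, 140 mm long, 20 mm thick, a bystander; origin at its underside
- offcut: flat bar offcut lying on the bench, 150 x 40 x 10 mm, a bystander; origin at the centre of its underside
- hammer: cross-peen forging hammer of about 0.6 kg lying on its side: dark steel head 30 x 30 mm, 105 mm long along y, flat striking face at -y, peen at +y; light wooden handle from the head along -x, ending 265 mm from the head's middle. It balances 25 to 35 mm from the head's middle. Origin: under the middle of the head as it lies, 15 mm below the head's axis
- key: the taper key, a plain steel bar 190 mm long, 22 mm high, 11 mm thick at the thin end (-y) and 20 mm at the struck end (+y), taper 1 in 20; driven along its -y. Loose, it slides on with a few N; once it binds, resistance rises by roughly 20 to 30 N per further mm. It is tight when separate taps of 20 to 30 N no longer move it by 1 mm; over 80 N is too hard. Origin: centre of its underside
Mind the look-alikes: they are no part of the job. Leave any yellow look-alike of the key alone. What is shaped like the die but purple is not meant.

How it is judged:
By the outcome, as a careful person would: the job done as asked, in the order asked, and still so for the second after the job is handed in, with the robot touching nothing.
It also fails if it takes over 48 s, if anything falls off the work surface, if the arm or the gripper's body presses on something with over 40 N, if the wrist force passes 120 N, or if a joint passes its speed limit or range.

## Working session

There is one attempt and no reset: what is moved stays moved. The work goes in short steps, Python scripts to look and compute and a tool call to move; the robot and the scene stay as the last step left them, time stands still between calls to the robot, and variables do not carry over. Pictures are saved under pics/ and viewed, and the job is handed in when it is done.

Besides the shell and the picture viewer there is one more tool, called after "Request:" in YAML: its name, and indented under it one key for each argument. carry_out: Moves the arm, as the interface text tells. Its arguments: {"type":"object","properties":{"increments":{"type":"array","items":{"type":"array"}},"hand":{"type":"number"},"squeeze":{"type":"number"}},"required":["increments"]}

```bash
ls; mkdir -p pics; python3 - <<'E'
from bench import *
import cv2
print(get_obs())
for n in ("top","scene","wrist"):
    f=grab_frame(n); cv2.imwrite(f"pics/{n}0.png",f["pixels"][:,:,::-1]); print(n,f["K"].tolist(),f["R"].tolist(),f["t"].tolist())
    for o in ("hammer_grip","hammer_face","key_end","hammer","key","die","bolster"):
        print(o,[(([round(v) for v in d["location"]]),round(d["p"],2)) for d in tip_of(f,o)][:4])
E
```

```text
pics
{'time': 0.0, 'joint_pos': array([ 1.32098642e+00,  3.14221194e-01, -4.80434631e-02,  1.21015788e+00,
       -1.49529326e-05,  1.57080771e+00]), 'dq': array([-4.30388822e-05,  6.17423638e-04,  5.81276113e-04, -1.99612365e-03,
       -1.33023985e-04, -5.40370659e-04]), 'effort': array([-9.39378333e-05, -5.39589393e+01,  3.39750874e+01,  1.91963656e-02,
       -2.19560379e-04,  8.57881616e-06]), 'eef_pos': array([0.14819186, 0.58080519, 0.20145308]), 'orientation': array([-3.91375161e-01, -3.11692859e+00,  2.53731503e-03]), 'ft_force': array([ 0.52393885, -0.01894536,  0.43027121]), 'torque': array([-0.01351872,  0.03632136,  0.00874685]), 'opening': 0.08550095103396338}
top [[433.8596237784585, 0.0, 317.17652955051875], [0.0, 433.8596237784585, 196.62138670933], [0.0, 0.0, 1.0]] [[-0.0015786858564949902, -0.9998849885172622, 0.015083682865976888], [-0.9937064787898597, -0.00012086625800908341, -0.11201526414915804], [0.11200420421584398, -0.015165590301156677, -0.9935920003244759]] [-0.05371231739332969, 0.5228046878062006, 1.3804347616758081]
hammer_grip [([238, 185], 0.69), ([2
[... 793 characters left out ...]
278], 0.4)]
key_end [([469, 179], 0.76), ([339, 202], 0.52)]
hammer [([402, 248], 0.58)]
key [([305, 207], 0.73), ([478, 212], 0.72)]
die [([289, 217], 0.93), ([239, 138], 0.83)]
bolster [([289, 224], 0.97), ([374, 299], 0.58)]
wrist [[309.70691628693146, 0.0, 316.2365734504176], [0.0, 309.70691628693146, 199.8987645298978], [0.0, 0.0, 1.0]] [[0.24814539618113454, 0.9687227987680944, 3.8742964005664814e-05], [0.929855936011648, -0.23820058095870145, 0.28040759885359534], [0.27164646255383024, -0.06954582933466674, -0.9598810223169034]] [-0.6008103213816972, -0.03635587727962311, 0.37829399019703835]
hammer_grip []
hammer_face []
key_end [([251, 333], 0.65)]
hammer []
key []
die []
bolster []
```

View pics/top0.png

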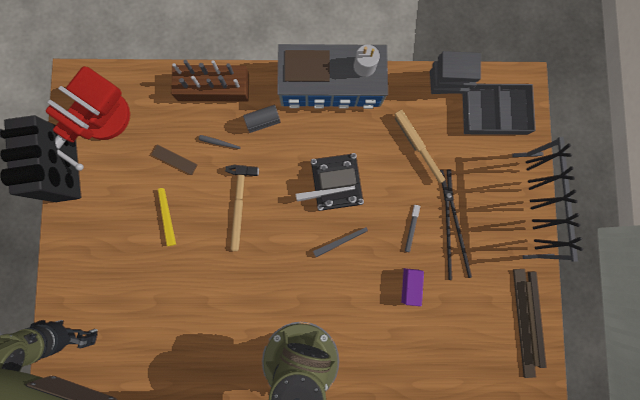

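View pics/scene0.png

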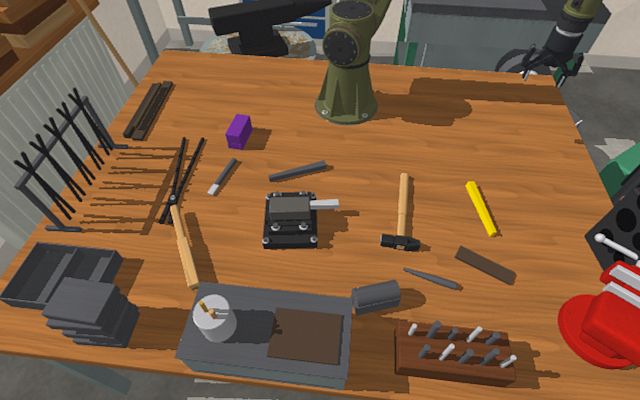

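View pics/wrist0.png

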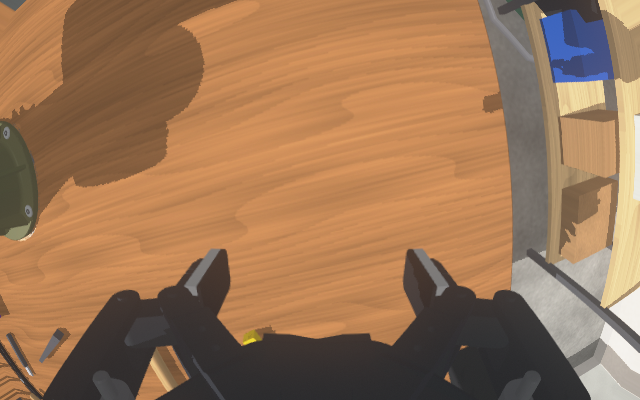

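```bash
cat > h.py <<'E'
import numpy as np, cv2
from bench import *
def ray(f,px):
    K=np.array(f["K"]);R=np.array(f["R"]);t=np.array(f["t"])
    d=np.array([(px[0]-K[0,2])/K[0,0],(px[1]-K[1,2])/K[1,1]])
    if f.get("fish"):
        th=np.linalg.norm(d); v=np.array([*(d/max(th,1e-9)*np.sin(th)),np.cos(th)])
    else: v=np.array([*d,1.])
    return -R.T@t, R.T@v
def onz(f,px,z):
    c,v=ray(f,px); return c+v*(z-c[2])/v[2]
def proj(f,X):
    K=np.array(f["K"]); p=np.array(f["R"])@np.asarray(X)+np.array(f["t"])
    if f.get("fish"):
        r=np.linalg.norm(p[:2]); th=np.arctan2(r,p[2]); d=p[:2]/max(r,1e-9)*th
    else: d=p[:2]/p[2]
    return d*K[0,0]+K[:2,2]
def grab(n):
    f=dict(grab_frame(n)); f["fish"]=(n=="wrist"); return f
def tips(f,name):
    return [(np.array(d["location"]),d["p"]) for d in tip_of(f,name)]
def crop(f,c,half,scale,name):
    x0,y0=int(c[0]-half[0]),int(c[1]-half[1])
    im=f["pixels"][max(y0,0):y0+2*half[1],max(x0,0):x0+2*half[0],::-1]
    cv2.imwrite(name,cv2.resize(im,None,fx=scale,fy=scale,interpolation=cv2.INTER_CUBIC))
def tri(fp):
    A=np.zeros((3,3));b=np.zeros(3)
    for f,p in fp:
        c,v=ray(f,p); v=v/np.linalg.norm(v); M=np.eye(3)-np.outer(v,v); A+=M;b+=M@c
    return np.linalg.solve(A,b)
E
python3 - <<'E'
from h import *
np.set_printoptions(precision=4,suppress=True)
t=grab("top"); s=grab("scene")
crop(t,(290,190),(80,60),5,"pics/topc.png"); crop(s,(350,215),(100,60),4,"pics/scenec.png")
for o,a,z in (("hammer_grip",(238,185),.015),("hammer_face",(255,170),.015),("hammer",(242,168),0),("key_end",(296,198),.045),("die",(336,180),.032),("bolster",(337,179),0)):
    ps=[p for p,_ in tips(t,o) if np.linalg.norm(p-a)<12]
    for p in ps: print("top",o,p,onz(t,p,z))
    for p,c in tips(s,o): print("scene",o,p,round(c,2),onz(s,p,z))
E
```

```text
top hammer_grip [237.  182.2] [0.5721 0.2092 0.015 ]
scene hammer_grip [399.8 227.3] 0.76 [0.5601 0.1966 0.015 ]
top hammer_face [254.7 172.4] [0.6048 0.1516 0.015 ]
scene hammer_face [379.3 239.4] 0.6 [0.6074 0.1391 0.015 ]
top hammer [241.8 169.7] [0.6164 0.1966 0.    ]
scene hammer [400.9 247.4] 0.91 [0.6172 0.2012 0.    ]
scene hammer [225.  171.8] 0.39 [ 0.3963 -0.3649  0.    ]
scene hammer [306.2 205.6] 0.37 [ 0.5027 -0.0821  0.    ]
top key_end [297.1 199.7] [0.5111 0.0106 0.045 ]
scene key_end [471.3 182.5] 0.87 [0.3917 0.4098 0.045 ]
scene key_end [337.2 199.9] 0.56 [0.5052 0.0111 0.045 ]
scene key_end [375.8 303. ] 0.51 [0.8059 0.1308 0.045 ]
scene key_end [397.3 225.8] 0.44 [0.5766 0.1845 0.045 ]
top die [336.9 181.1] [ 0.5735 -0.1185  0.032 ]
scene die [239.1 136.8] 0.8 [ 0.2609 -0.3472  0.032 ]
scene die [289.9 218.8] 0.72 [ 0.5784 -0.117   0.032 ]
top bolster [335.9 181.7] [ 0.5762 -0.1171  0.    ]
scene bolster [293.2 221.4] 0.68 [ 0.5646 -0.1118  0.    ]
scene bolster [227.1 173.4] 0.36 [ 0.4023 -0.3562  0.    ]
```

View pics/topc.png

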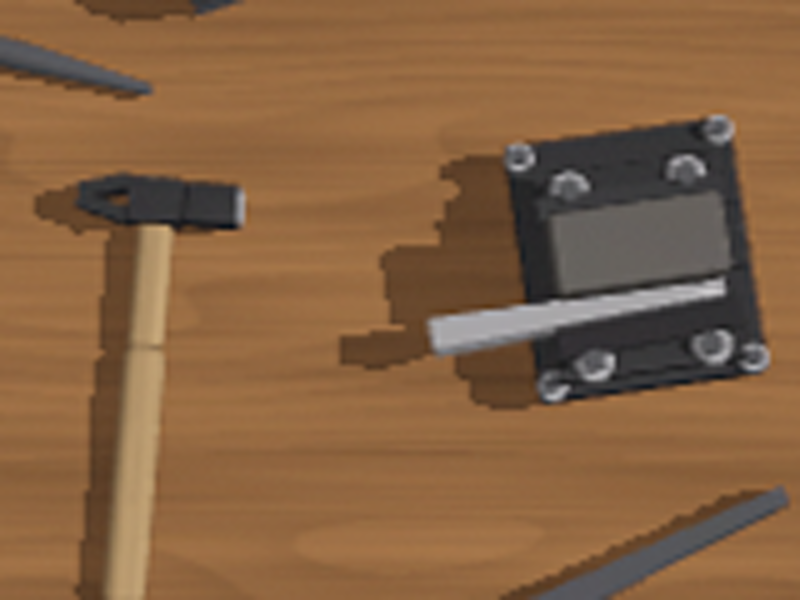

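View pics/scenec.png

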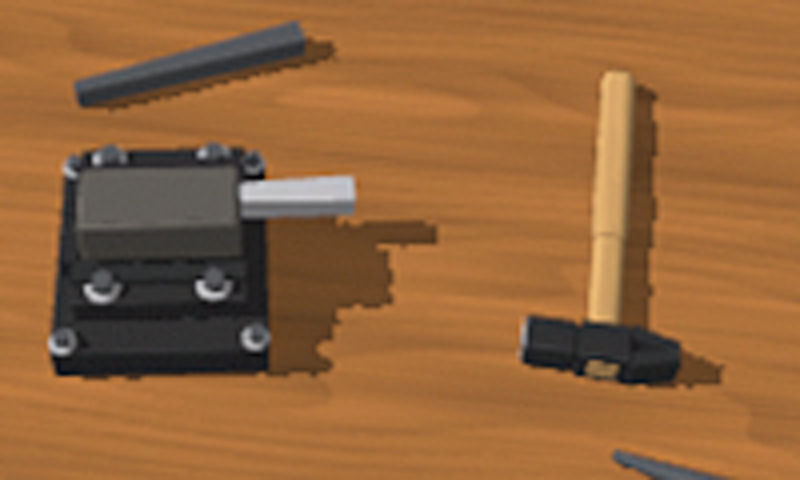

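```bash
python3 - <<'E'
from h import *
np.set_printoptions(precision=4,suppress=True)
t=grab("top"); s=grab("scene")
T=lambda x,y:((x+.5)/5-.5+210,(y+.5)/5-.5+130)
S=lambda x,y:((x+.5)/4-.5+250,(y+.5)/4-.5+155)
P=lambda n,p,z:print(n,onz(t,T(*p),z))
P("face top mid",(243,208),.03); P("head/handle",(154,230),.024);P("handle600",(127,598),.024)
a=onz(t,T(154,230),.024);b=onz(t,T(127,598),.024);d=a-b;print("hammer yaw deg",np.degrees(np.arctan2(d[1],d[0])))
for p in ((190,177),(190,229)):P("head side",p,.03)
P("key end c1",(428,320),.056);P("key end c2",(437,356),.056);P("key mid far ",(724,288),.056)
bs=[onz(t,T(*p),.036) for p in ((519,157),(719,129),(754,356),(553,387))];print(np.array(bs),np.mean(bs,0))
for i,j in((0,1),(3,2)):
  d=bs[i]-bs[j];print("bolster yaw",np.degrees(np.arctan2(-d[0],d[1])))
for i,j in((0,3),(1,2)):
  d=bs[i]-bs[j];print("bolster yaw",np.degrees(np.arctan2(d[1],d[0])))
die=[onz(t,T(*p),.096) for p in ((548,215),(722,193),(732,272),(560,295))];print("die",np.mean(die,0),np.array(die))
print("scene: face",onz(s,S(526,338),.015),"keyend",onz(s,S(355,178),.056),onz(s,S(353,210),.034))
print("scene: handle end",onz(s,S(616,72),.024),"join",onz(s,S(603,322),.024))
bs=[onz(s,S(*p),.036) for p in ((253,160),(73,165),(63,341),(256,336))];print(np.mean(bs,0))
print("proj check", proj(t,[.57,.2,.015]))
E
```

```text
face top mid [0.6062 0.1383 0.03  ]
head/handle [0.5926 0.197  0.024 ]
handle600 [0.3535 0.21   0.024 ]
hammer yaw deg -3.0981368266304825
head side [0.6267 0.1732 0.03  ]
head side [0.5923 0.1726 0.03  ]
key end c1 [0.5295 0.0164 0.056 ]
key end c2 [0.5064 0.0106 0.056 ]
key mid far  [ 0.5502 -0.1729  0.056 ]
[[ 0.6391 -0.0418  0.036 ]
 [ 0.6579 -0.1729  0.036 ]
 [ 0.5085 -0.1939  0.036 ]
 [ 0.4884 -0.0637  0.036 ]] [ 0.5735 -0.1181  0.036 ]
bolster yaw 8.170699904130432
bolster yaw 8.78023299286726
bolster yaw 8.248109112203279
bolster yaw 8.018623928369532
die [ 0.5726 -0.1171  0.096 ] [[ 0.5906 -0.0595  0.096 ]
 [ 0.6047 -0.1683  0.096 ]
 [ 0.5548 -0.1739  0.096 ]
 [ 0.5404 -0.0669  0.096 ]]
scene: face [0.6059 0.1441 0.015 ] keyend [0.5105 0.0147 0.056 ] [0.5229 0.0151 0.034 ]
scene: handle end [0.355  0.2104 0.024 ] join [0.5924 0.1962 0.024 ]
[ 0.5724 -0.1175  0.036 ]
proj check [239.8052 182.8384]
```

Request:
carry_out:
  increments:
    - [[-0.0357,-0.0191,0],[0,0,0]]
    - [[-0.0357,-0.0191,0],[0,0,0]]
    - [[-0.0357,-0.0191,0],[0,0,0]]
    - [[-0.0357,-0.0191,0],[0,0,0]]
    - [[-0.0357,-0.0191,0],[0,0,0]]
    - [[-0.0357,-0.0191,0],[0,0,0]]
    - [[-0.0357,-0.0191,0],[0,0,0]]
    - [[-0.0357,-0.0191,0],[0,0,0]]
    - [[-0.0357,-0.0191,0],[0,0,0]]
    - [[-0.0357,-0.0191,0],[0,0,0]]
    - [[-0.0357,-0.0191,0],[0,0,0]]
    - [[-0.0357,-0.0191,0],[0,0,0]]
    - [[-0.0357,-0.0191,0],[0,0,0]]
    - [[-0.0357,-0.0191,0],[0,0,0]]
    - [[0,0,0],[0,0,-5.6]]
    - [[0,0,0],[0,0,-5.6]]
    - [[0,0,0],[0,0,0]]
  hand: 0.4
  squeeze: 100

```text
time: 3.7
eef_pos: [0.5667, 0.1982, 0.2021]
orientation: [-0.086, -3.14, 0.0]
ft_force: [0.2, -0.8, 0.1]
opening: 0.06
```

```bash
cat >> h.py <<'E'
from scipy.spatial.transform import Rotation as Ro
def togo(target_p, yaw_y_deg):
    """tool-frame shift and yaw turn (about tool z, deg) to reach target with tool y at world angle"""
    o=get_obs(); R=Ro.from_rotvec(o["orientation"]).as_matrix()
    d=np.asarray(target_p)-o["eef_pos"]
    cur=np.degrees(np.arctan2(R[1,1],R[0,1]))
    print("shift tool",np.round(R.T@d,4),"turn z(tool)",round(-(yaw_y_deg-cur),2),"curyaw",round(cur,2), "tilt", np.round(R[:,2],4))
E
python3 - <<'E'
from h import *
np.set_printoptions(precision=4,suppress=True)
f=grab("wrist"); cv2.imwrite("pics/w1.png",f["pixels"][:,:,::-1])
for o,z in (("hammer_grip",.015),("hammer_face",.015),("key_end",.045)):
    for p,c in tips(f,o): print(o,p,round(c,2),onz(f,p,z))
import pickle; pickle.dump(f,open("w1.pkl","wb"))
R=Ro.from_rotvec(get_obs()["orientation"]).as_matrix()
print("cam centre rel TCP in tool",R.T@(-np.array(f["R"]).T@np.array(f["t"])-get_obs()["eef_pos"]))
for X in ([.5655,.1983,.015],[.606,.14,.015],[.518,.0135,.045]): print(proj(f,X))
E
```

```text
hammer_grip [317.7 173. ] 0.87 [0.568  0.2005 0.015 ]
hammer_grip [ 94.4 196.4] 0.65 [ 0.5775 -0.1259  0.015 ]
key_end [153.7 150.1] 0.76 [0.521  0.0111 0.045 ]
key_end [480.2  14.1] 0.63 [0.3787 0.3998 0.045 ]
cam centre rel TCP in tool [ 0.0699  0.0001 -0.1708]
[315.6985 171.0353]
[269.9209 206.4417]
[155.046  147.3927]
```

View pics/w1.png

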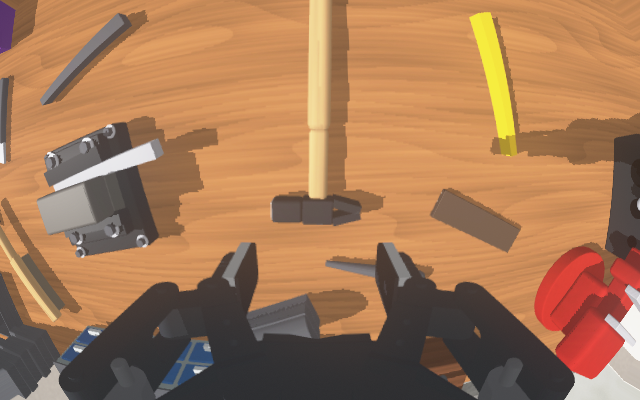

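```bash
python3 - <<'E'
from h import *
import pickle
f=pickle.load(open("w1.pkl","rb"))
crop(f,(160,160),(40,40),8,"pics/w1k.png"); crop(f,(315,185),(60,50),7,"pics/w1h.png")
E
```

```text
(no output)
```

View pics/w1k.png

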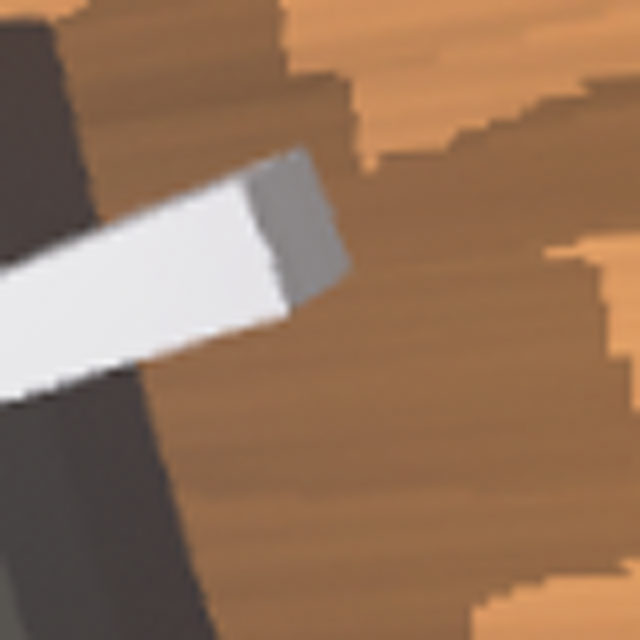

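View pics/w1h.png

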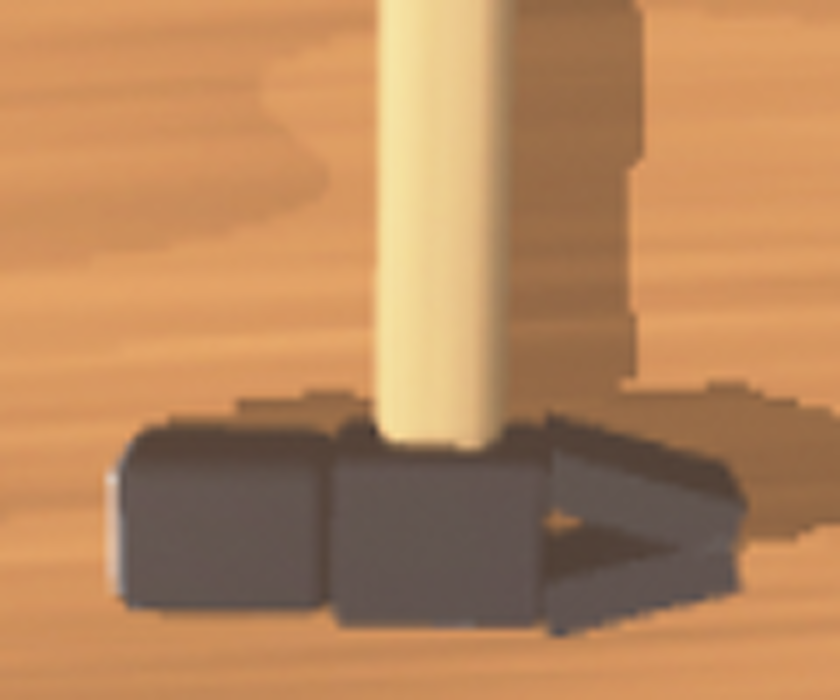

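```bash
python3 - <<'E'
from h import *
import pickle
np.set_printoptions(precision=4,suppress=True)
f=pickle.load(open("w1.pkl","rb"))
C=lambda x,y:((x+.5)/8-.5+120,(y+.5)/8-.5+120)
H=lambda x,y:((x+.5)/7-.5+255,(y+.5)/7-.5+135)
for p,z in (((242,180),.056),((290,316),.056),((303,147),.034),((351,268),.034)): print("key",onz(f,C(*p),z))
print("key c",onz(f,C(297,228),.045))
for n,p,z in (("handle top mid lo",(440,440),.024),("handle mid hi",(445,20),.024),("face top",(113,545),.03),("head near bottom",(335,630),.03),("head bottom2",(225,608),.029),):print(n,onz(f,H(*p),z))
togo([.5655,.2,.004],86.9)
E
```

```text
key [0.5104 0.0137 0.056 ]
key [0.5306 0.0188 0.056 ]
key [0.5078 0.0122 0.034 ]
key [0.5268 0.018  0.034 ]
key c [0.519  0.0157 0.045 ]
handle top mid lo [0.5953 0.1987 0.024 ]
handle mid hi [0.5253 0.2033 0.024 ]
face top [0.6088 0.1428 0.03  ]
head near bottom [0.626  0.1792 0.03  ]
head bottom2 [0.6214 0.1607 0.029 ]
shift tool [0.0009 0.001  0.1984] turn z(tool) -0.08 curyaw 86.82 tilt [ 0.0001 -0.     -1.    ]
```

Request:
carry_out:
  increments:
    - [[0,0.0023,0.03],[0,0,0]]
    - [[0,0,0.035],[0,0,0]]
    - [[0,0,0.035],[0,0,0]]
    - [[0,0,0.035],[0,0,0]]
    - [[0,0,0.03],[0,0,0]]
    - [[0,0,0.02],[0,0,0]]
    - [[0,0,0.012],[0,0,0]]
    - [[0,0,0],[0,0,0]]

```text
time: 4.7
eef_pos: [0.5652, 0.2008, 0.0039]
orientation: [-0.086, -3.138, 0.002]
ft_force: [0.1, -0.5, -0.6]
opening: 0.06
```

```bash
python3 - <<'E'
from h import *
f=grab("wrist"); cv2.imwrite("pics/w2.png",f["pixels"][:,:,::-1])
print(get_obs()["eef_pos"],get_obs()["ft_force"])
E
```

```text
[0.56629388 0.2011228  0.00517414] [-0.03030465  0.55729068 -0.03569163]
```

View pics/w2.png

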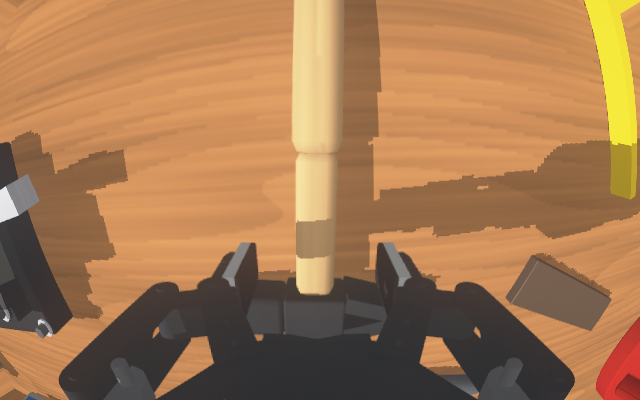

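Request:
carry_out:
  increments:
    - [[0,0,0.001],[0,0,0]]
    - [[0,0,0],[0,0,0]]
    - [[0,0,0],[0,0,0]]
    - [[0,0,0],[0,0,0]]
    - [[0,0,0],[0,0,0]]
    - [[0,0,0],[0,0,0]]
    - [[0,0,0],[0,0,0]]
    - [[0,0,0],[0,0,0]]
  hand: -1
  squeeze: 115

```text
time: 5.55
eef_pos: [0.5666, 0.201, 0.0043]
orientation: [-0.085, -3.14, 0.0]
ft_force: [0.4, -0.6, -0.3]
opening: -0.0002
```

```bash
python3 - <<'E'
from h import *
f=grab("wrist"); cv2.imwrite("pics/w3.png",f["pixels"][:,:,::-1])
f=grab("top"); crop(f,(260,180),(60,50),6,"pics/t3.png")
f=grab("scene"); crop(f,(390,215),(60,50),6,"pics/s3.png")
print(get_obs()["opening"])
E
```

```text
0.00015929720300636704
```

View pics/w3.png

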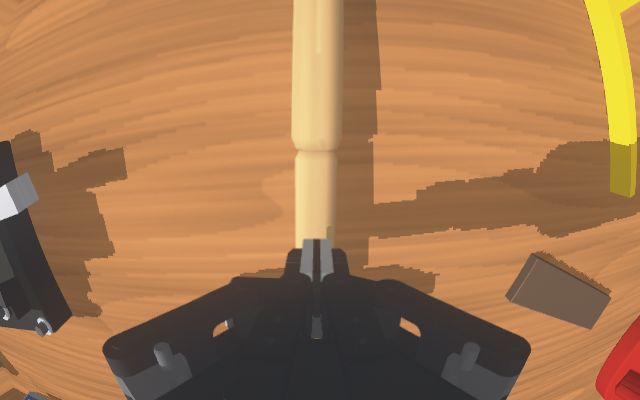

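View pics/s3.png

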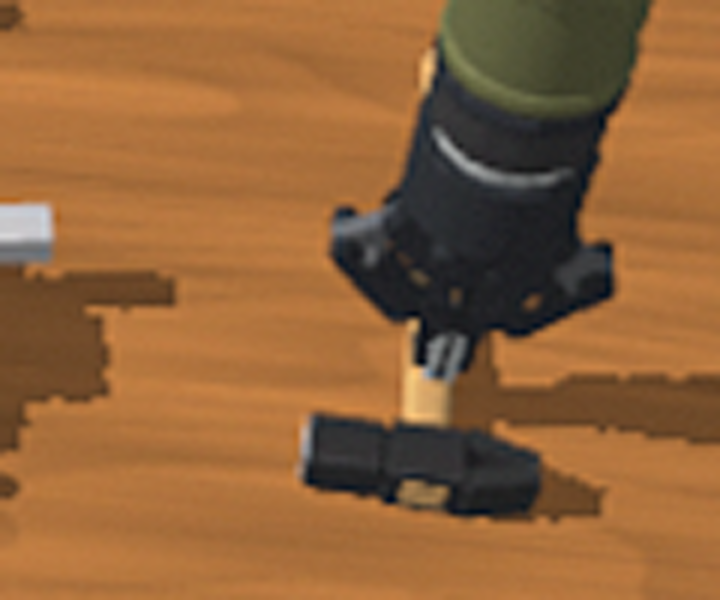

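```bash
python3 - <<'E'
from h import *
o=get_obs(); print(o["joint_pos"],o["eef_pos"])
f=grab("wrist"); R=Ro.from_rotvec(o["orientation"]).as_matrix()
for dz in (0,-.019,-.04,-.06):
  for dy in (0,):
    print(dz,proj(f,o["eef_pos"]+R@np.array([0,dy,dz])), proj(f,o["eef_pos"]+R@np.array([.011,dy,dz])))
cv2.imwrite("pics/w3c.png",cv2.resize(f["pixels"][200:400,200:440,::-1],None,fx=3,fy=3,interpolation=2))
for p,c in tips(f,"hammer_grip"): print(p,c,onz(f,p,.015))
E
```

```text
[ 3.40893807e-01  4.62276958e-01 -3.10157803e-01  7.98426285e-01
  4.86693134e-06  3.95249596e-01] [0.56662742 0.20100888 0.00423904]
0 [315.09883868 232.91931016] [315.05834479 215.51346867]
-0.019 [314.96489568 246.30041387] [314.91479636 227.35341648]
-0.04 [314.78242429 264.69411827] [314.71669997 243.82499919]
-0.06 [314.56350393 287.02255856] [314.4747011  264.16255808]
[317.1 241.6] 0.61 [0.56757514 0.20212833 0.015     ]
```

View pics/w3c.png

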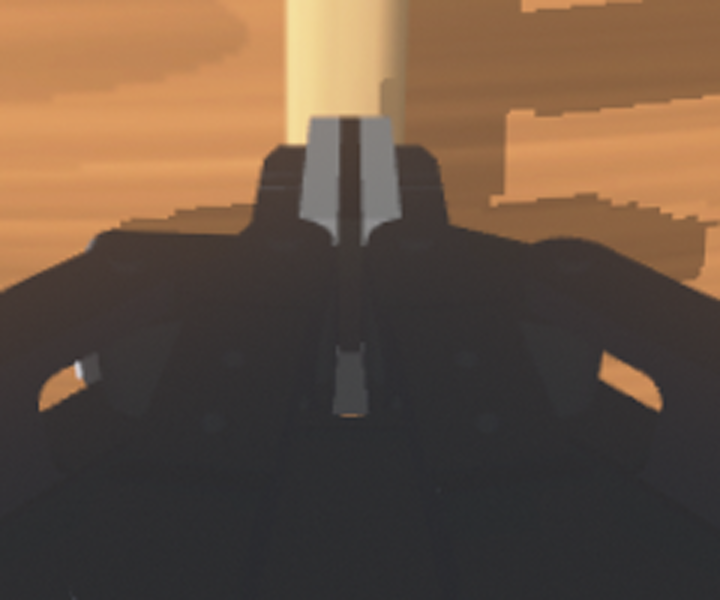

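View pics/t3.png

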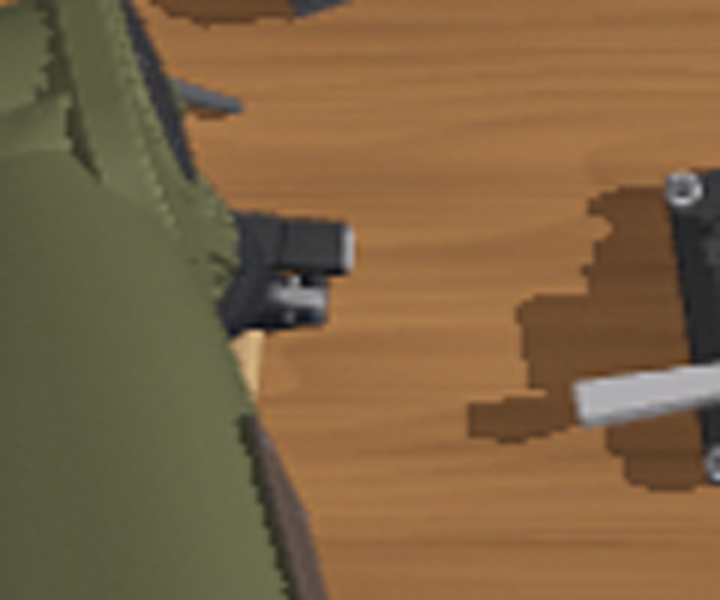

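```bash
python3 - <<'E'
from h import *
f=grab("scene")
for px in ((404,227.8),(401,235)):
  c,v=ray(f,px)
  for x in (.5666,.5775,.555): print(px,x,c+v*(x-c[0])/v[0])
print(proj(f,[.5666,.201,.004]),proj(f,[.5776,.201,.004]),proj(f,[.5776,.201,.039]))
print(recognise(f,"hammer"))
E
```

```text
(404, 227.8) 0.5666 [0.5666     0.2067706  0.02390288]
(404, 227.8) 0.5775 [0.5775     0.20378364 0.03969669]
(404, 227.8) 0.555 [0.555      0.20994938 0.00709478]
(401, 235) 0.5666 [ 0.5666      0.20472003 -0.01414494]
(401, 235) 0.5775 [0.5775     0.20177044 0.00234217]
(401, 235) 0.555 [ 0.555       0.20785905 -0.03169086]
[400.75862428 231.45976469] [400.82619712 234.68938041] [402.94568645 227.87344497]
[{'rect': [400.7, 213.8, 38.6, 72.9], 'p': 0.86}, {'rect': [483.2, 265.5, 60.7, 36.8], 'p': 0.66}]
```

```bash
python3 - <<'E'
from h import *
np.set_printoptions(precision=4,suppress=True)
s=grab("scene");w=grab("wrist");t=grab("top")
crop(s,(404,222),(25,20),16,"pics/s4.png")
fp=[(s,(404,227.8)),(w,(316.3,238.7))]
X=tri(fp);print(X,[proj(f,X)-p for f,p in fp])
E
```

```text
[0.5639 0.2046 0.0206] [array([-0.9805, -0.2118]), array([5.0488, 0.7274])]
```

View pics/s4.png

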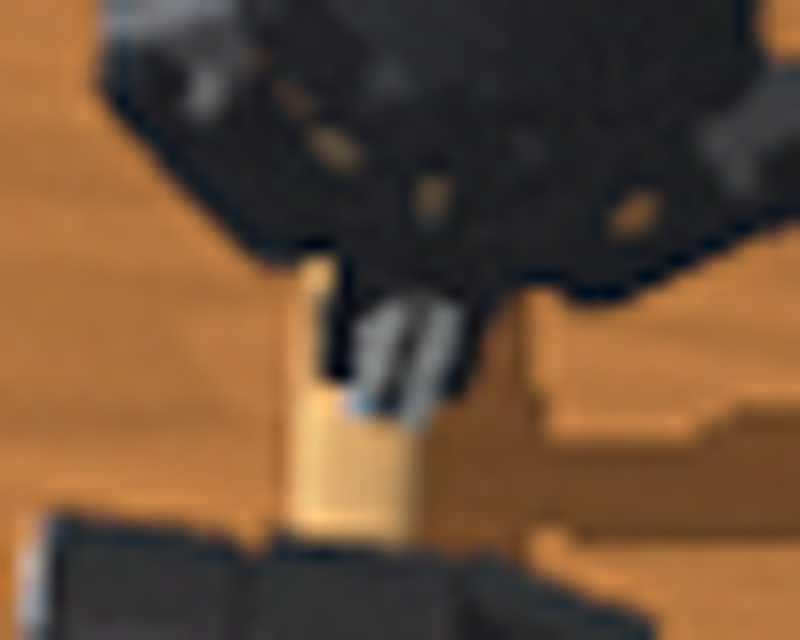

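Request:
carry_out:
  increments:
    - [[0,0,-0.005],[0,0,0]]
    - [[0,0,0],[0,0,0]]
    - [[0,0,0],[0,0,0]]
    - [[0,0,0],[0,0,0]]
    - [[0,0,0],[0,0,0]]
  hand: 0.2

```text
time: 6.55
eef_pos: [0.5666, 0.201, 0.0093]
orientation: [-0.085, -3.14, 0.0]
ft_force: [-0.1, -0.6, 0.1]
opening: 0.0512
```

```bash
python3 - <<'E'
from h import *
s=grab("scene"); crop(s,(400,222),(40,25),16,"pics/s5.png");w=grab("wrist");cv2.imwrite("pics/w5.png",w["pixels"][:,:,::-1])
print(get_obs()["eef_pos"],get_obs()["opening"])
E
```

```text
[0.56652698 0.20097731 0.00921076] 0.050992047746083305
```

View pics/s5.png

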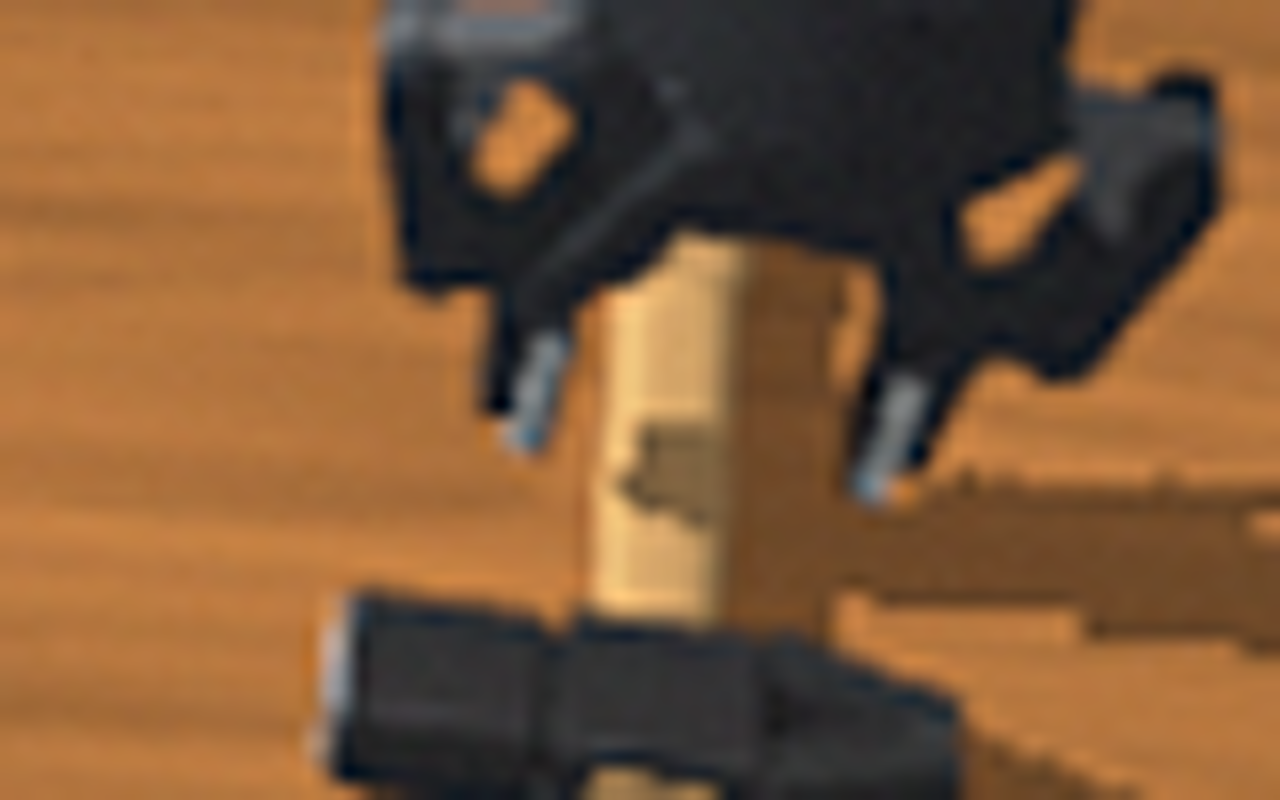

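View pics/w5.png

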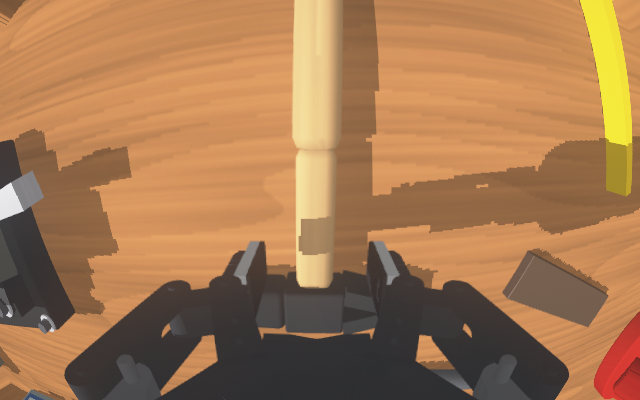

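Request:
carry_out:
  increments:
    - [[0,0,0.008],[0,0,0]]
    - [[0,0,0.008],[0,0,0]]
    - [[0,0,0],[0,0,0]]

```text
time: 6.95
eef_pos: [0.5652, 0.2005, -0.0085]
orientation: [-0.085, -3.138, 0.002]
ft_force: [-0.9, -0.4, 0.1]
opening: 0.0513
```

```bash
python3 - <<'E'
from h import *
s=grab("scene"); crop(s,(400,222),(40,25),16,"pics/s6.png")
print(get_obs()["eef_pos"],get_obs()["ft_force"])
E
```

```text
[ 0.56556337  0.20064497 -0.00793004] [-0.15596778 -0.35007333  0.25843901]
```

View pics/s6.png

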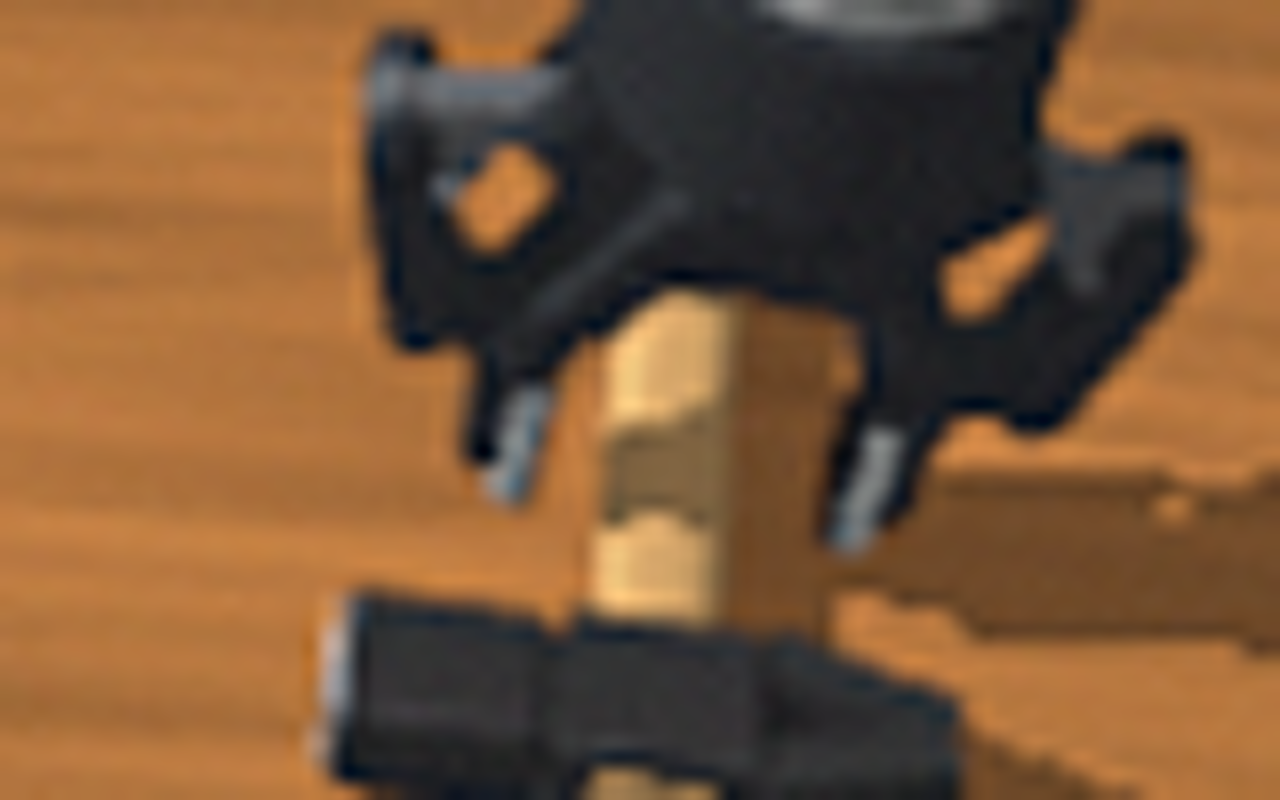

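Request:
carry_out:
  increments:
    - [[0,0,0.006],[0,0,0]]
    - [[0,0,0.006],[0,0,0]]
    - [[0,0,0],[0,0,0]]

```text
time: 7.3
eef_pos: [0.5658, 0.2007, -0.0198]
orientation: [-0.085, -3.139, 0.001]
ft_force: [0.9, 0.3, -0.2]
opening: 0.051
```

```bash
python3 - <<'E'
from h import *
s=grab("scene"); crop(s,(400,222),(40,25),16,"pics/s7.png")
w=grab("wrist");cv2.imwrite("pics/w7.png",w["pixels"][:,:,::-1])
print(get_obs()["eef_pos"],get_obs()["ft_force"])
E
```

```text
[ 0.56640137  0.20091153 -0.01897838] [ 0.04489594 -0.26182003 -0.3720246 ]
```

View pics/s7.png

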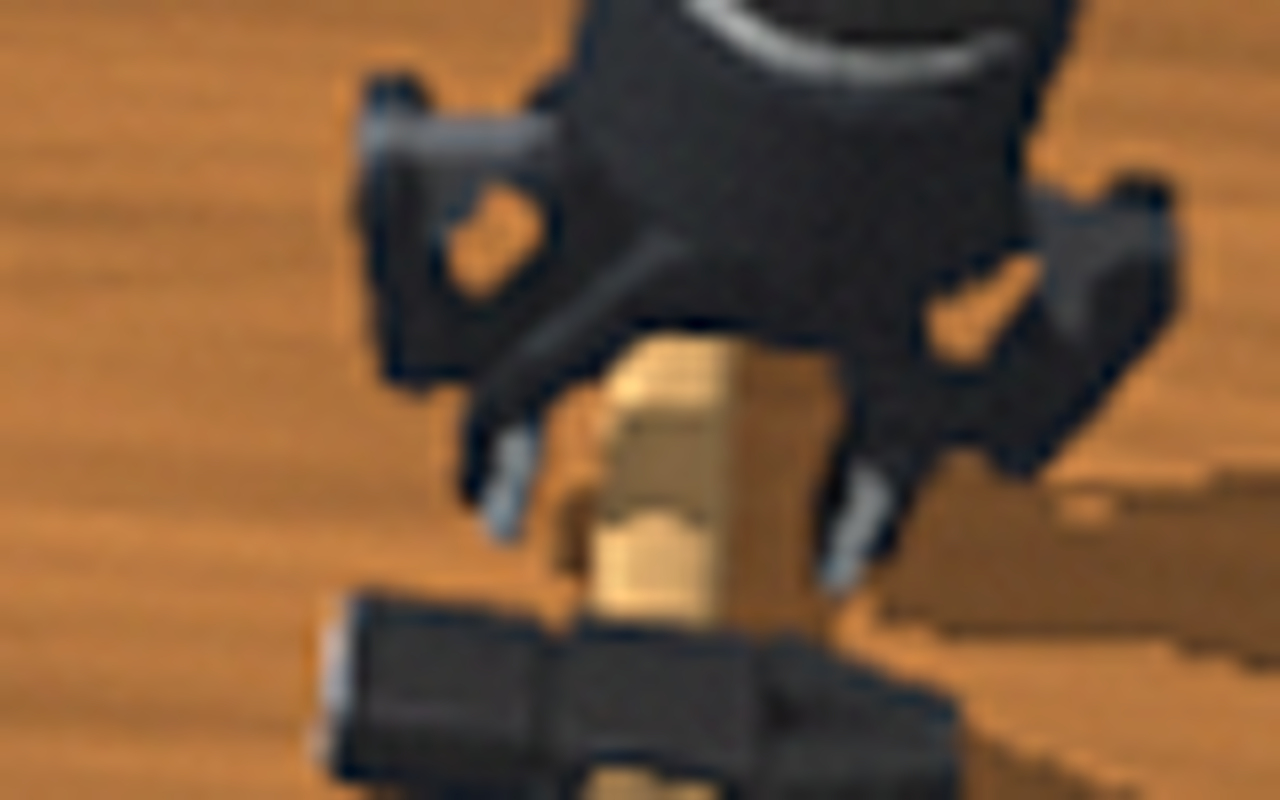

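View pics/w7.png

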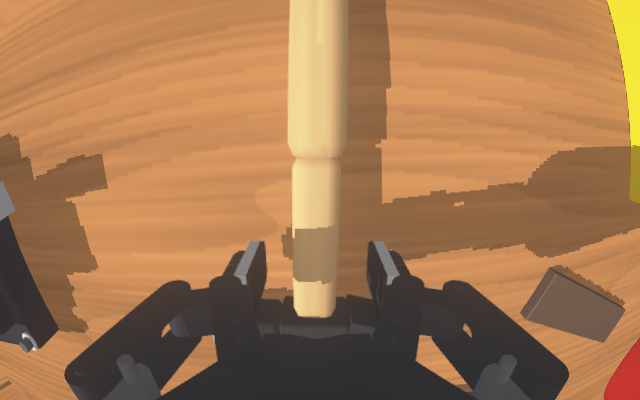

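Request:
carry_out:
  increments:
    - [[0,0,0.005],[0,0,0]]
    - [[0,0,0],[0,0,0]]
  hand: -0.2

```text
time: 7.6
eef_pos: [0.5663, 0.2009, -0.0242]
orientation: [-0.085, -3.14, 0.0]
ft_force: [-0.0, 0.2, 0.2]
opening: 0.0341
```

```bash
python3 - <<'E'
from h import *
s=grab("scene"); crop(s,(400,222),(40,25),16,"pics/s8.png")
print(get_obs()["eef_pos"],get_obs()["ft_force"],get_obs()["opening"])
E
```

```text
[ 0.56635779  0.20091798 -0.02399166] [ 0.14098776 -0.42345193  0.40336816] 0.034116052785628584
```

View pics/s8.png

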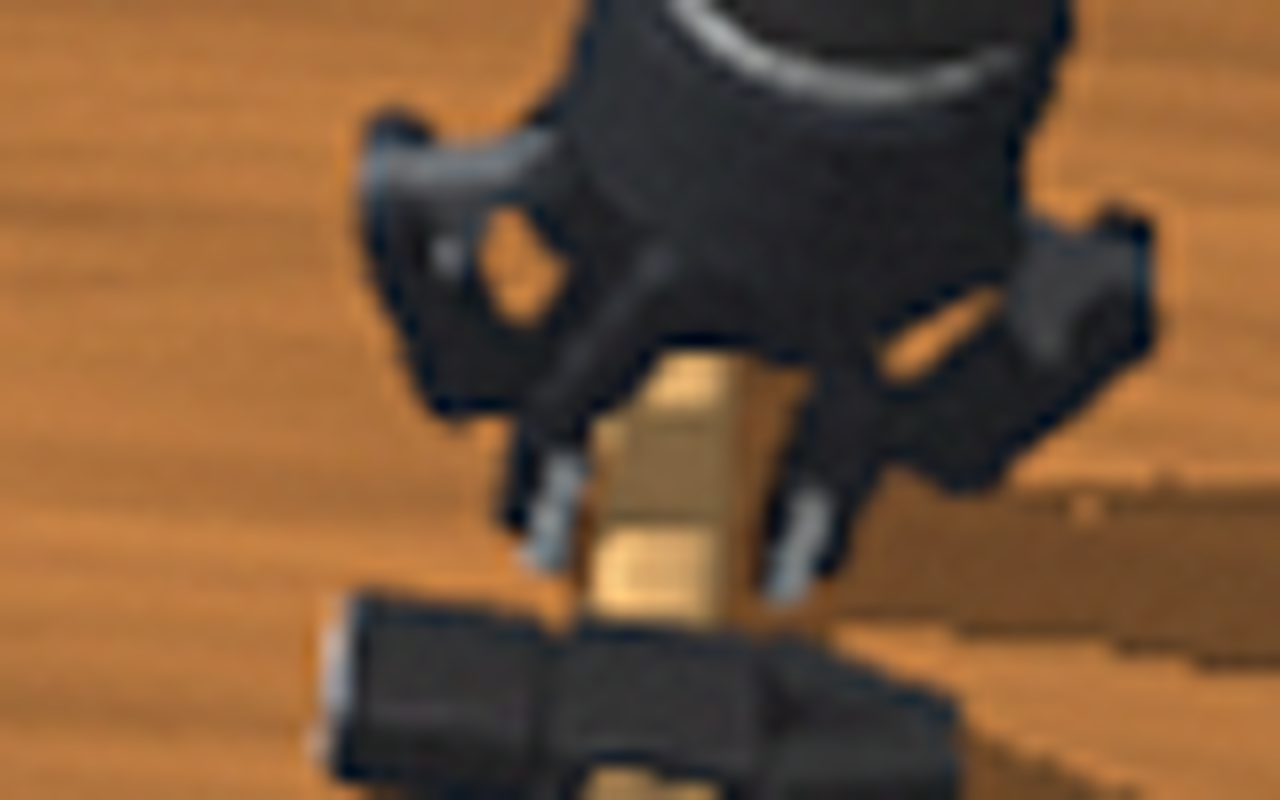

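Request:
carry_out:
  increments:
    - [[0,0,0.004],[0,0,0]]
    - [[0,0,0],[0,0,0]]
    - [[0,0,0],[0,0,0]]

```text
time: 7.95
eef_pos: [0.5665, 0.201, -0.0278]
orientation: [-0.085, -3.14, 0.0]
ft_force: [-0.8, -0.7, -0.4]
opening: 0.0341
```

Request:
carry_out:
  increments:
    - [[0,0,0],[0,0,0]]
    - [[0,0,0],[0,0,0]]
    - [[0,0,0],[0,0,0]]
    - [[0,0,0],[0,0,0]]
  hand: -1
  squeeze: 115

```text
time: 8.35
eef_pos: [0.5668, 0.2008, -0.0272]
orientation: [0.086, 3.14, -0.001]
ft_force: [-1.3, -1.7, 5.6]
opening: 0.02
```

Request:
carry_out:
  increments:
    - [[0,0,-0.005],[0,0,0]]
    - [[0,0,-0.015],[0,0,0]]
    - [[0,0,-0.02],[0,0,0]]
    - [[0,0,-0.02],[0,0,0]]
    - [[0,0,0],[0,0,0]]
    - [[0,0,0],[0,0,0]]

```text
time: 8.95
eef_pos: [0.5663, 0.2011, 0.0317]
orientation: [-0.085, -3.14, -0.0]
ft_force: [-0.4, -0.1, -6.5]
opening: 0.0197
```

```bash
python3 - <<'E'
from h import *
o=get_obs();print(o["eef_pos"],o["ft_force"],o["torque"],o["opening"])
s=grab("scene"); crop(s,(400,215),(60,50),7,"pics/s9.png")
w=grab("wrist");cv2.imwrite("pics/w9.png",w["pixels"][:,:,::-1])
E
```

```text
[0.56632821 0.20105483 0.03167542] [-0.38224518 -0.13801653 -6.47305747] [-0.0060054   0.08725752  0.00677406] 0.019679808681726904
```

View pics/s9.png

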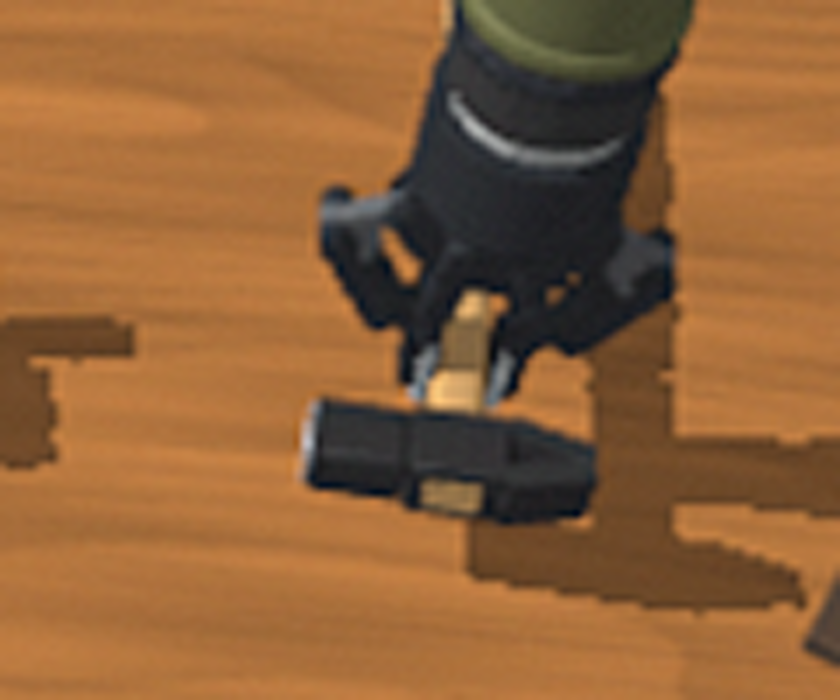

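View pics/w9.png

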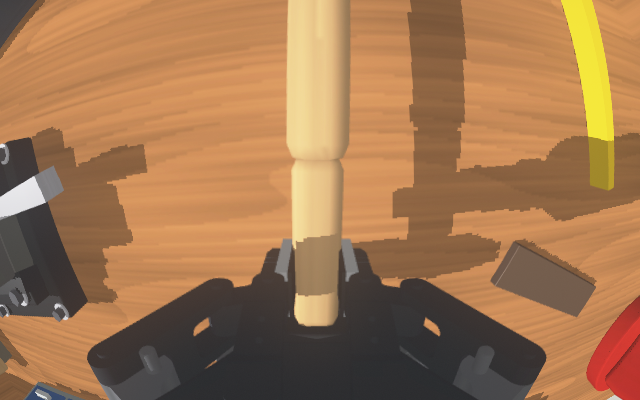

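```bash
python3 - <<'E'
from h import *
togo([.4627,.1039,.0317],98.2)
E
```

```text
shift tool [ 0.0972 -0.1021 -0.0007] turn z(tool) -11.31 curyaw 86.89 tilt [-2.6e-03 -8.0e-04 -1.0e+00]
```

Request:
carry_out:
  increments:
    - [[0.0162,-0.017,0],[0,0,0]]
    - [[0.0162,-0.017,0],[0,0,0]]
    - [[0.0162,-0.017,0],[0,0,0]]
    - [[0.0162,-0.017,0],[0,0,0]]
    - [[0.0162,-0.017,0],[0,0,0]]
    - [[0.0162,-0.017,0],[0,0,0]]
    - [[0,0,0],[0,0,-3.8]]
    - [[0,0,0],[0,0,-3.8]]
    - [[0,0,0],[0,0,-3.7]]
    - [[0,0,0],[0,0,0]]
    - [[0,0,0],[0,0,0]]

```text
time: 10.15
eef_pos: [0.4633, 0.1043, 0.0315]
orientation: [0.222, -3.132, 0.0]
ft_force: [0.3, -0.3, -6.4]
opening: 0.0198
```

```bash
python3 - <<'E'
from h import *
o=get_obs();print(o["eef_pos"],o["ft_force"],o["torque"],o["opening"])
togo([.4627,.1039,.003],98.2)
s=grab("scene"); crop(s,(350,205),(70,50),5,"pics/s10.png")
t=grab("top"); crop(t,(290,195),(70,50),5,"pics/t10.png")
w=grab("wrist");cv2.imwrite("pics/w10.png",w["pixels"][:,:,::-1])
for f in (s,t,w):
    print([(p.round(1),round(c,2)) for p,c in tips(f,"hammer_face")],[(p.round(1),round(c,2)) for p,c in tips(f,"key_end")])
E
```

```text
[0.4632789  0.1042838  0.03153716] [ 0.34457302 -0.2534508  -6.44903505] [0.05018738 0.09664493 0.01928176] 0.01984492338426038
shift tool [ 0.0006 -0.0003  0.0285] turn z(tool) -0.1 curyaw 98.1 tilt [-1.5e-03 -3.0e-04 -1.0e+00]
[(array([352. , 195.1]), 0.77)] [(array([337.3, 201.5]), 0.76), (array([171.4, 205.7]), 0.62), (array([469.3, 181.7]), 0.58), (array([289.1, 216.5]), 0.49)]
[(array([280. , 197.7]), 0.59)] [(array([296. , 199.2]), 0.84), (array([171.7, 246.1]), 0.65), (array([280.9, 196.1]), 0.6)]
[] [(array([172.6, 297.8]), 0.74), (array([639. , 161.7]), 0.62)]
```

View pics/s10.png

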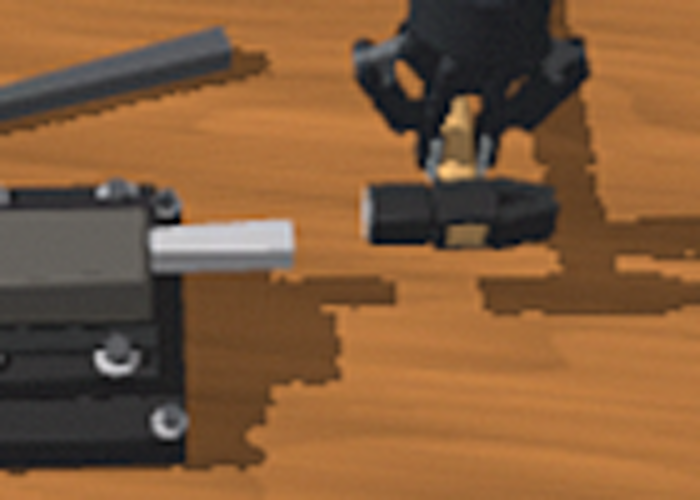

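View pics/t10.png

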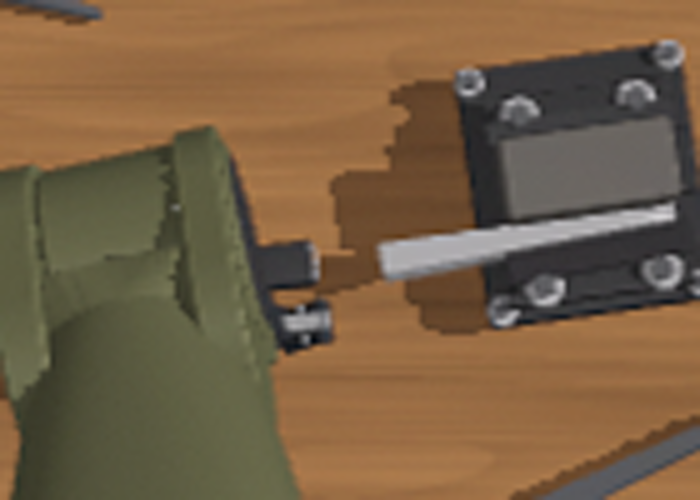

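View pics/w10.png

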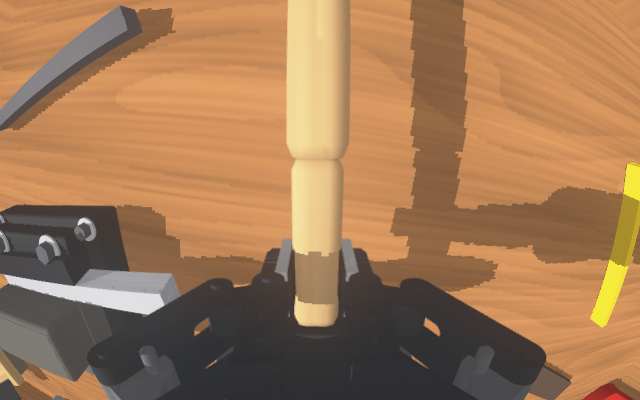

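```bash
python3 - <<'E'
from h import *
np.set_printoptions(precision=4,suppress=True)
t=grab("top");s=grab("scene")
T=lambda x,y:((x+.5)/5-.5+220,(y+.5)/5-.5+145)
S=lambda x,y:((x+.5)/5-.5+280,(y+.5)/5-.5+155)
a=[onz(t,T(*p),.087) for p in ((315,241),(318,284))]; k=[onz(t,T(*p),.056) for p in ((378,247),(387,280))]
print(a,np.mean(a,0));print(k,np.mean(k,0))
u=np.array([-.1426,.9898]);n=np.array([.9898,.1426])
d=(np.mean(a,0)-np.mean(k,0))[:2];print("top: along",d@u,"lateral",d@n)
# scene: face centre & key end centre
fc=onz(s,S(367,214),.073);kc=onz(s,S(293,246),.045);print(fc,kc);d=(fc-kc)[:2];print("scene along",d@u,"lat",d@n)
print("tri face",tri([(s,S(367,214)),(t,T(317,262))]))
print("tri face z chk: top edge",onz(s,S(372,187),.087),"bot",onz(s,S(370,243),.059))
E
```

```text
[array([0.5283, 0.0545, 0.087 ]), array([0.5013, 0.0525, 0.087 ])] [0.5148 0.0535 0.087 ]
[array([0.5282, 0.0164, 0.056 ]), array([0.5071, 0.0106, 0.056 ])] [0.5176 0.0135 0.056 ]
top: along 0.04002631909759675 lateral 0.002920849063958551
[0.5129 0.0559 0.073 ] [0.5191 0.0153 0.045 ]
scene along 0.04110438409155666 lat -0.00033073659749877993
tri face [0.5162 0.0549 0.077 ]
tri face z chk: top edge [0.5043 0.0573 0.087 ] bot [0.5226 0.0592 0.059 ]
```

Request:
carry_out:
  increments:
    - [[0,0,0.01],[0,0,0]]
    - [[0,0,0.01],[0,0,0]]
    - [[0,-0.005,0.0085],[0,0,0]]
    - [[0,-0.01,0],[0,0,0]]
    - [[0,-0.01,0],[0,0,0]]
    - [[0,0,0],[0,0,0]]

```text
time: 11.3
eef_pos: [0.468, 0.0781, 0.0039]
orientation: [-0.221, 3.134, -0.001]
ft_force: [0.2, -0.6, -5.7]
opening: 0.0194
```

```bash
python3 - <<'E'
from h import *
o=get_obs();print(o["eef_pos"],o["ft_force"],o["torque"],o["opening"])
s=grab("scene"); crop(s,(350,205),(70,50),5,"pics/s11.png")
t=grab("top"); crop(t,(290,195),(70,50),5,"pics/t11.png")
E
```

```text
[0.4679986  0.07814156 0.00392192] [ 0.20946103 -0.62241784 -5.65938917] [0.03433417 0.0973609  0.01347198] 0.019412088726343268
```

View pics/s11.png

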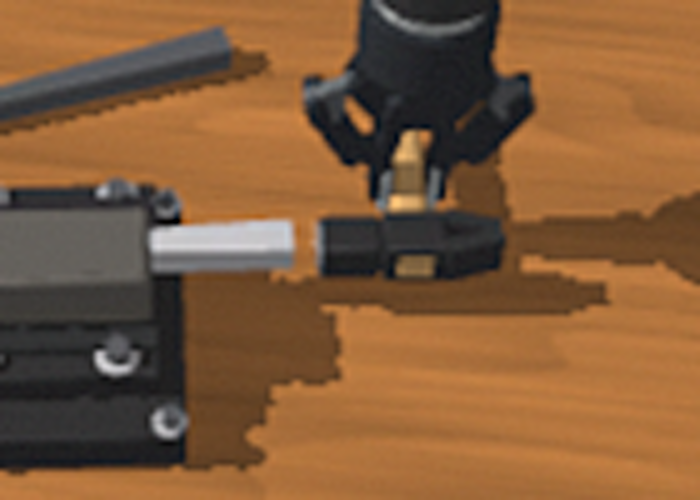

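View pics/t11.png

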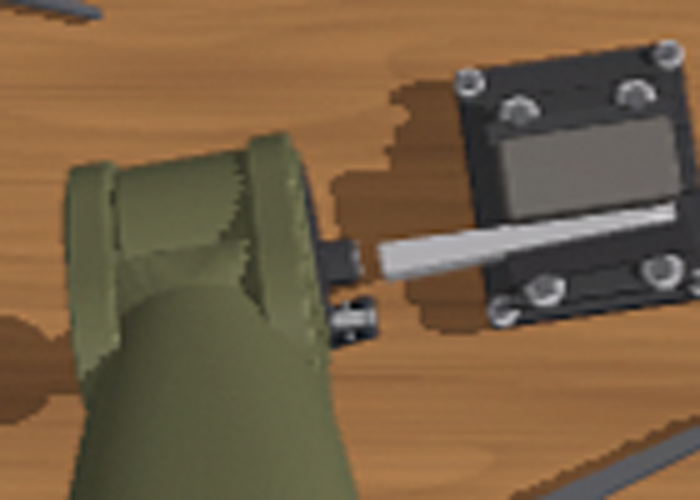

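Request:
carry_out:
  increments:
    - [[0,-0.008,0],[0,0,0]]
    - [[0,-0.007,0],[0,0,0]]
    - [[0,-0.006,0],[0,0,0]]

```text
time: 11.7
eef_pos: [0.4708, 0.0591, 0.004]
orientation: [-0.225, 3.133, 0.003]
ft_force: [-0.2, 4.0, -4.8]
opening: 0.019
```

Request:
carry_out:
  increments:
    - [[0,0.014,0],[0,0,0]]
    - [[0,0.016,0],[0,0,0]]
    - [[0,0,0],[0,0,0]]

```text
time: 12.0
eef_pos: [0.466, 0.0903, 0.0038]
orientation: [0.227, -3.133, -0.002]
ft_force: [-0.0, -0.5, -5.5]
opening: 0.0194
```

```bash
python3 - <<'E'
from h import *
o=get_obs();print(o["eef_pos"],o["ft_force"],o["opening"])
s=grab("scene"); crop(s,(350,205),(70,50),5,"pics/s12.png")
E
```

```text
[0.46604788 0.09029717 0.00381239] [-0.02196789 -0.50485071 -5.48051949] 0.019413544453266984
```

View pics/s12.png

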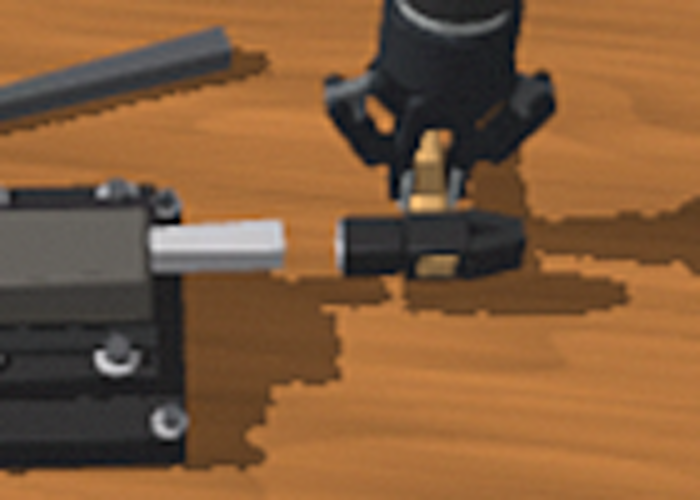

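Request:
carry_out:
  increments:
    - [[0,-0.01,0],[0,0,0]]
    - [[0,-0.01,0],[0,0,0]]
    - [[0,-0.008,0],[0,0,0]]
    - [[0,-0.007,0],[0,0,0]]
    - [[0,-0.006,0],[0,0,0]]

```text
time: 12.55
eef_pos: [0.4722, 0.0476, 0.0038]
orientation: [-0.223, 3.134, 0.002]
ft_force: [-0.4, 2.5, -5.3]
opening: 0.0199
```

Request:
carry_out:
  increments:
    - [[0,0.014,0],[0,0,0]]
    - [[0,0.018,0],[0,0,0]]
    - [[0,0.003,0],[0,0,0]]
    - [[0,0,0],[0,0,0]]

```text
time: 12.95
eef_pos: [0.467, 0.0831, 0.0038]
orientation: [0.226, -3.133, 0.001]
ft_force: [-0.9, -0.9, -6.3]
opening: 0.0196
```

Request:
carry_out:
  increments:
    - [[0,-0.01,0],[0,0,0]]
    - [[0,-0.012,0],[0,0,0]]
    - [[0,-0.01,0],[0,0,0]]
    - [[0,-0.007,0],[0,0,0]]
    - [[0,-0.006,0],[0,0,0]]

```text
time: 13.45
eef_pos: [0.4737, 0.0377, 0.0039]
orientation: [-0.223, 3.134, 0.002]
ft_force: [0.0, 3.5, -4.5]
opening: 0.0196
```

Request:
carry_out:
  increments:
    - [[0,0.014,0],[0,0,0]]
    - [[0,0.018,0],[0,0,0]]
    - [[0,0.003,0],[0,0,0]]
    - [[0,0,0],[0,0,0]]

```text
time: 13.85
eef_pos: [0.4683, 0.0733, 0.0037]
orientation: [0.227, -3.133, 0.001]
ft_force: [-0.3, 0.0, -6.2]
opening: 0.0199
```

```bash
python3 - <<'E'
from h import *
o=get_obs();print(o["eef_pos"],o["ft_force"],o["torque"],o["opening"])
s=grab("scene"); crop(s,(350,205),(70,50),5,"pics/s13.png")
t=grab("top"); crop(t,(290,195),(70,50),5,"pics/t13.png")
E
```

```text
[0.46834068 0.07334494 0.00374526] [-0.34670073  0.03591165 -6.24184457] [-0.00342699  0.08831677 -0.04044651] 0.0198943475568525
```

View pics/s13.png

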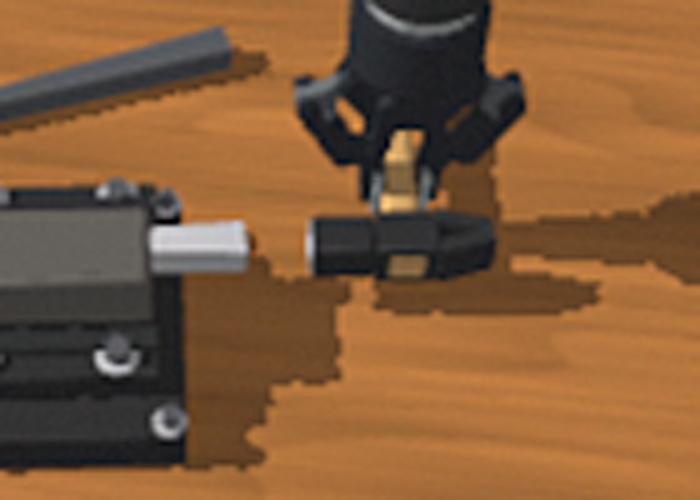

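View pics/t13.png

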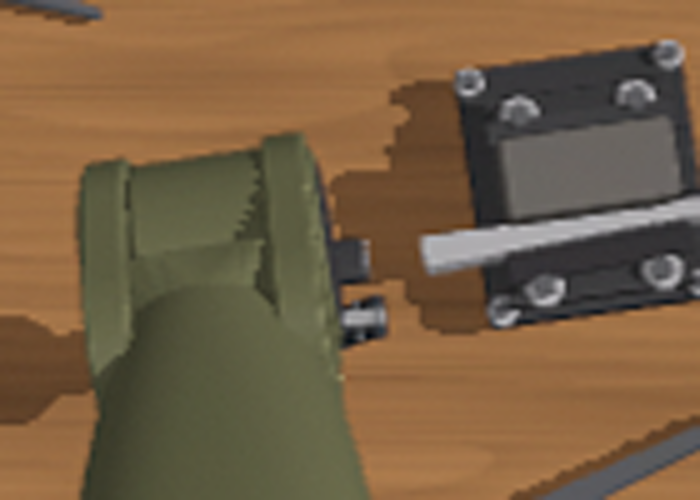

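Request:
carry_out:
  increments:
    - [[0,-0.01,0],[0,0,0]]
    - [[0,-0.012,0],[0,0,0]]
    - [[0,-0.01,0],[0,0,0]]
    - [[0,-0.006,0],[0,0,0]]
    - [[0,-0.005,0],[0,0,0]]

```text
time: 14.45
eef_pos: [0.4749, 0.03, 0.0039]
orientation: [-0.223, 3.133, 0.003]
ft_force: [0.2, 5.4, -4.8]
opening: 0.0196
```

Request:
carry_out:
  increments:
    - [[0,0.014,0],[0,0,0]]
    - [[0,0.018,0],[0,0,0]]
    - [[0,0.003,0],[0,0,0]]
    - [[0,0,0],[0,0,0]]

```text
time: 14.85
eef_pos: [0.4695, 0.0655, 0.0037]
orientation: [0.227, -3.133, 0.001]
ft_force: [-0.2, -0.3, -5.8]
opening: 0.0195
```

Still loose; the same again, 6 mm deeper.

Request:
carry_out:
  increments:
    - [[0,-0.01,0],[0,0,0]]
    - [[0,-0.012,0],[0,0,0]]
    - [[0,-0.01,0],[0,0,0]]
    - [[0,-0.005,0],[0,0,0]]
    - [[0,-0.004,0],[0,0,0]]

```text
time: 15.35
eef_pos: [0.4744, 0.0272, 0.0038]
orientation: [0.226, -3.132, -0.015]
ft_force: [-6.8, 20.9, 0.4]
opening: 0.0195
```

Request:
carry_out:
  increments:
    - [[0,0.014,0],[0,0,0]]
    - [[0,0.018,0],[0,0,0]]
    - [[0,0.003,0],[0,0,0]]
    - [[0,0,0],[0,0,0]]

```text
time: 15.75
eef_pos: [0.4706, 0.059, 0.0038]
orientation: [-0.225, 3.133, -0.001]
ft_force: [0.3, -0.6, -5.8]
opening: 0.0197
```

Request:
carry_out:
  increments:
    - [[0,-0.01,0],[0,0,0]]
    - [[0,-0.012,0],[0,0,0]]
    - [[0,-0.006,0],[0,0,0]]
    - [[0,-0.005,0],[0,0,0]]
    - [[0,-0.003,0],[0,0,0]]

```text
time: 16.25
eef_pos: [0.4743, 0.0271, 0.0038]
orientation: [0.227, -3.131, -0.018]
ft_force: [-6.0, 22.3, 0.9]
opening: 0.0201
```

Request:
carry_out:
  increments:
    - [[0,0.014,0],[0,0,0]]
    - [[0,0.018,0],[0,0,0]]
    - [[0,0.004,0],[0,0,0]]
    - [[0,0,0],[0,0,0]]

```text
time: 16.65
eef_pos: [0.4706, 0.0589, 0.0038]
orientation: [-0.225, 3.133, -0.001]
ft_force: [0.4, -0.4, -6.2]
opening: 0.0198
```

```bash
python3 - <<'E'
from h import *
s=grab("scene"); crop(s,(350,205),(70,50),5,"pics/s14.png")
E
```

```text
(no output)
```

View pics/s14.png

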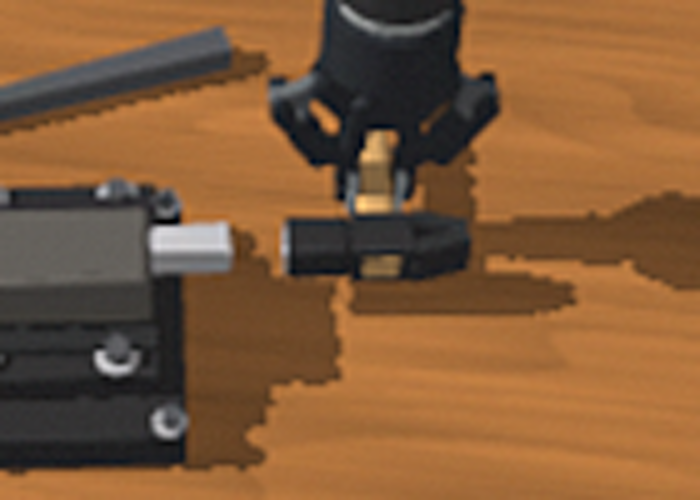

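Request:
carry_out:
  increments:
    - [[0,-0.01,0],[0,0,0]]
    - [[0,-0.012,0],[0,0,0]]
    - [[0,-0.006,0],[0,0,0]]
    - [[0,-0.005,0],[0,0,0]]
    - [[0,-0.005,0],[0,0,0]]

```text
time: 17.2
eef_pos: [0.474, 0.0268, 0.0038]
orientation: [0.229, -3.131, -0.024]
ft_force: [-10.2, 30.7, 4.0]
opening: 0.0197
```

Request:
carry_out:
  increments:
    - [[0,0.014,0],[0,0,0]]
    - [[0,0.018,0],[0,0,0]]
    - [[0,0.006,0],[0,0,0]]
    - [[0,0,0],[0,0,0]]

```text
time: 17.6
eef_pos: [0.4705, 0.059, 0.0038]
orientation: [0.226, -3.133, 0.001]
ft_force: [1.1, -0.2, -5.3]
opening: 0.0198
```

Request:
carry_out:
  increments:
    - [[0,-0.01,0],[0,0,0]]
    - [[0,-0.012,0],[0,0,0]]
    - [[0,-0.006,0],[0,0,0]]
    - [[0,-0.005,0],[0,0,0]]
    - [[0,-0.004,0],[0,0,0]]

```text
time: 18.1
eef_pos: [0.4742, 0.0268, 0.0038]
orientation: [0.228, -3.131, -0.02]
ft_force: [-7.0, 25.7, 2.5]
opening: 0.0195
```

Request:
carry_out:
  increments:
    - [[0,0.014,0],[0,0,0]]
    - [[0,0.018,0],[0,0,0]]
    - [[0,0.015,0],[0,0,0]]
    - [[0,0,0],[0,0,0]]

```text
time: 18.5
eef_pos: [0.4691, 0.0697, 0.0038]
orientation: [-0.226, 3.133, 0.0]
ft_force: [-0.1, -0.4, -6.1]
opening: 0.0194
```

```bash
python3 - <<'E'
from h import *
o=get_obs();print(o["eef_pos"],o["ft_force"],o["opening"])
s=grab("scene"); crop(s,(350,205),(70,50),5,"pics/s15.png")
t=grab("top"); cv2.imwrite("pics/t15.png",t["pixels"][:,:,::-1])
E
```

```text
[0.46907245 0.06972389 0.00378654] [-0.14965741 -0.39432457 -6.10335018] 0.019438132978430066
```

View pics/s15.png

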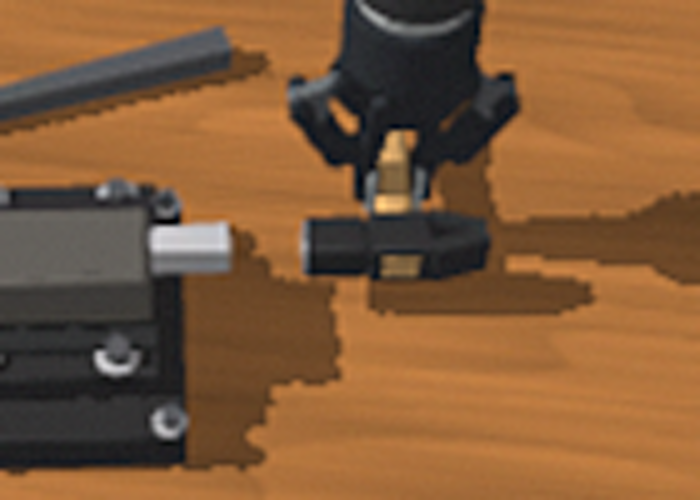

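View pics/t15.png

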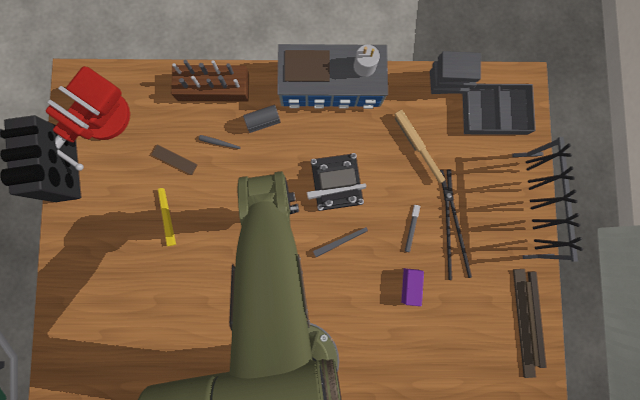

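```bash
python3 - <<'E'
from h import *
togo([.5664,.2009,.0238],86.9)
E
```

```text
shift tool [-0.115   0.1172 -0.0201] turn z(tool) 11.3 curyaw 98.2 tilt [ 2.e-04 -8.e-04 -1.e+00]
```

Request:
carry_out:
  increments:
    - [[0,0.01,-0.02],[0,0,0]]
    - [[-0.0144,0.0134,0],[0,0,0]]
    - [[-0.0144,0.0134,0],[0,0,0]]
    - [[-0.0144,0.0134,0],[0,0,0]]
    - [[-0.0144,0.0134,0],[0,0,0]]
    - [[-0.0144,0.0134,0],[0,0,0]]
    - [[-0.0144,0.0134,0],[0,0,0]]
    - [[-0.0144,0.0134,0],[0,0,0]]
    - [[-0.0142,0.0134,0],[0,0,0]]
    - [[0,0,0],[0,0,3.8]]
    - [[0,0,0],[0,0,3.8]]
    - [[0,0,0],[0,0,3.7]]
    - [[0,0,0.015],[0,0,0]]
    - [[0,0,0.015],[0,0,0]]
    - [[0,0,0.01],[0,0,0]]
    - [[0,0,0.004],[0,0,0]]
    - [[0,0,0],[0,0,0]]

```text
time: 20.3
eef_pos: [0.5659, 0.2006, -0.0209]
orientation: [-0.086, -3.139, 0.001]
ft_force: [0.7, 1.0, -4.7]
opening: 0.0198
```

```bash
python3 - <<'E'
from h import *
o=get_obs();print(o["eef_pos"],o["ft_force"],o["torque"],o["opening"])
togo([.5664,.2009,-.0272],86.9)
s=grab("scene"); crop(s,(400,220),(50,40),8,"pics/s16.png")
E
```

```text
[ 0.56586678  0.20055815 -0.02089301] [ 0.69412892  0.99014053 -4.71741373] [ 0.07476297  0.08894301 -0.00905134] 0.019764724777884424
shift tool [-0.0005  0.0004  0.0063] turn z(tool) -0.04 curyaw 86.86 tilt [-1.3e-03 -6.0e-04 -1.0e+00]
```

View pics/s16.png

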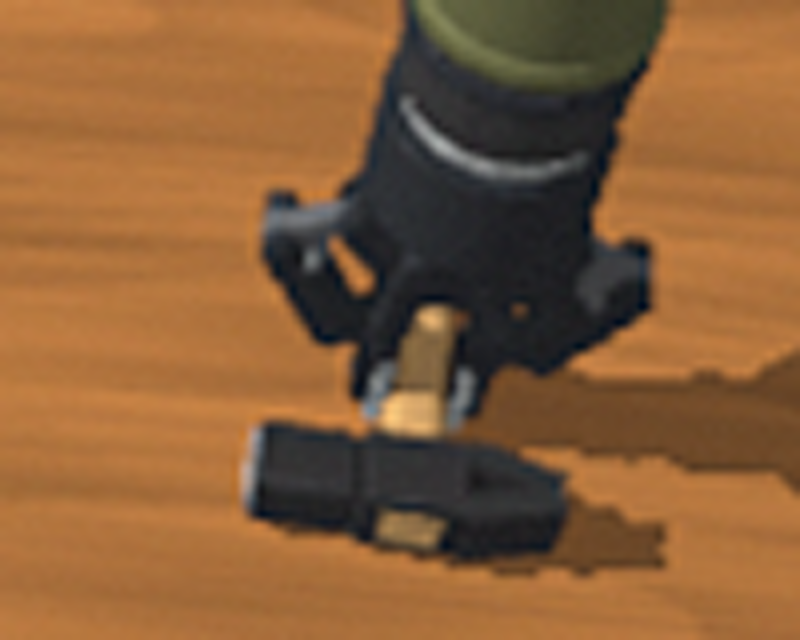

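Request:
carry_out:
  increments:
    - [[0,0,0.003],[0,0,0]]
    - [[0,0,0.002],[0,0,0]]
    - [[0,0,0],[0,0,0]]

```text
time: 20.65
eef_pos: [0.5663, 0.2012, -0.0251]
orientation: [0.085, 3.14, 0.0]
ft_force: [-0.3, -0.1, -6.2]
opening: 0.0198
```

Request:
carry_out:
  increments:
    - [[0,0,0.001],[0,0,0]]
    - [[0,0,0],[0,0,0]]

```text
time: 20.85
eef_pos: [0.5663, 0.2012, -0.0262]
orientation: [0.085, 3.14, 0.0]
ft_force: [0.3, 0.2, -6.1]
opening: 0.0196
```

Request:
carry_out:
  increments:
    - [[0,0,0.001],[0,0,0]]
    - [[0,0,0],[0,0,0]]

```text
time: 21.05
eef_pos: [0.5665, 0.2013, -0.0271]
orientation: [0.085, 3.14, 0.0]
ft_force: [0.5, 0.0, -4.2]
opening: 0.0195
```

Request:
carry_out:
  increments:
    - [[0,0,0.001],[0,0,0]]
    - [[0,0,0],[0,0,0]]

```text
time: 21.25
eef_pos: [0.5665, 0.2013, -0.0272]
orientation: [0.085, 3.14, 0.0]
ft_force: [-3.4, -1.1, 5.8]
opening: 0.0195
```

Request:
carry_out:
  increments:
    - [[0,0,0],[0,0,0]]
    - [[0,0,0],[0,0,0]]
    - [[0,0,0],[0,0,0]]
    - [[0,0,0],[0,0,0]]
    - [[0,0,-0.005],[0,0,0]]
    - [[0,0,-0.015],[0,0,0]]
    - [[0,0,-0.03],[0,0,0]]
    - [[0,0,-0.04],[0,0,0]]
    - [[0,0,-0.04],[0,0,0]]
    - [[0,0,-0.04],[0,0,0]]
    - [[0,0,0],[0,0,0]]
  hand: 0.1

```text
time: 22.35
eef_pos: [0.5703, 0.2026, 0.1486]
orientation: [0.085, 3.131, 0.006]
ft_force: [0.8, -0.1, 0.4]
opening: 0.0468
```

```bash
python3 - <<'E'
from h import *
o=get_obs();print(o["eef_pos"],o["ft_force"],o["opening"])
for n in("scene","wrist"):
    f=grab(n); cv2.imwrite(f"pics/{n}17.png",f["pixels"][:,:,::-1])
E
```

```text
[0.57030149 0.2026347  0.14863517] [ 0.75516513 -0.13985524  0.39062638] 0.04679491711574514
```

View pics/scene17.png

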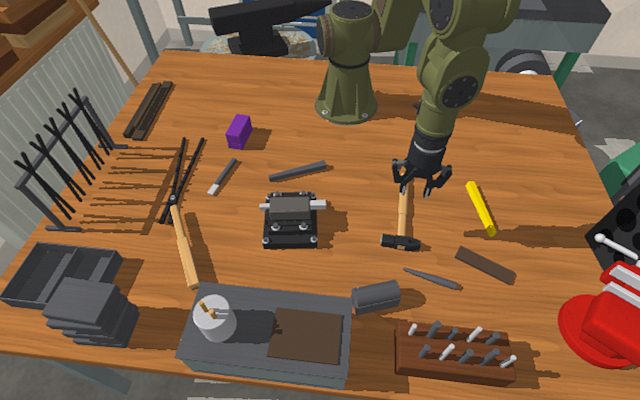

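View pics/wrist17.png

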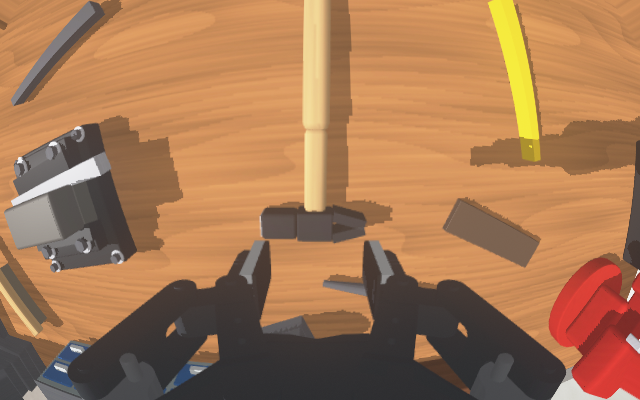

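Request:
carry_out:
  increments:
    - [[0,0,-0.02],[0,0,0]]
    - [[0,0,0],[0,0,0]]
    - [[0,0,0],[0,0,0]]

```text
time: 22.75
eef_pos: [0.5659, 0.201, 0.1606]
orientation: [-0.085, -3.139, 0.001]
ft_force: [-0.2, -0.1, 0.2]
opening: 0.0472
```

```bash
python3 -c "
from bench import *
print(job_done(),get_obs()['time'])"
```

```text
the job is handed in; nothing more can be done
the job is handed in; nothing more can be done
```

I drove the key in with eight separate light taps, drawing the hammer back about 3 cm or more after each. I then laid the hammer flat where it had been, let go, and handed in at about 23 s.

- **Key:** the first four taps slid it in at 3–5 N. It bound on the fifth at about 22 N. The last three taps, at about 23, 32 and 27 N, moved it 0.3 mm or less each. It looks to stand about 40 mm out of the slot's mouth.
- **Force readings:** these come from the end of each move, so I did not see the peaks between readings. The highest reading was about 32 N.
- **Last check:** the final pictures show the hammer flat with the gripper clear, and I saw no change in the other things.
- **What disagreed:** the reported tool height did not match the fingers; they sat roughly 20–35 mm higher than the TCP reading. My first close therefore shut above the handle without touching it. I corrected by watching the scene camera and the force, and the next grasp held.

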